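Set the boiler's filling valve and hold its purge dial open

TASK

Top up the boiler: swing the blue lever of the filling valve until it lies over the green flow mark and leave it there. Then turn the black spring-return purge dial clockwise past its first two clicks (yellow ticks) to the third (red tick), and keep holding it there with the gripper: finish while still holding it, because it springs back when let go. Leave the mug, the soap bottle and the cream jar where they stand.

Things in the scene. Friction and masses are not known exactly. Their poses are not given: they have to be found in the camera images.
- console: White flat-topped box, 220 x 400 mm, 70 mm high, fixed to the wooden counter. Origin at the centre of its underside; x across its depth (away from the robot at yaw 0), y along its length. The filling valve and the purge dial sit on its top, 30 mm to +x of the middle and 95 mm to either side (y); which is on which side varies. A flat gauge lies between them (4 mm high).
- fill_lever (a joint): Angle of the filling valve's blue-sleeved lever about its upright axis, rad: 0 = closed, grows counter-clockwise seen from above, stop at 1.6. Stays where it is left (friction 0.10 N m, about 1.5 N at the grip).
- lever_grip (a point): Point in the middle of the lever's blue sleeve, where to pinch it: 70 mm out from the lever's pivot, 102 mm above the counter. Its x axis points outwards along the lever (level), z up. So the pivot lies 70 mm back along -x. The sleeve is 18 mm wide, 26 mm high (89 to 115 mm above the counter) and reaches from 38 to 90 mm from the pivot, with 19 mm clear space beneath it over the console.
- flow_mark: Green flat strip (10 mm wide, 2 mm thick) on the console's top beside the valve, running from 58 to 120 mm from the lever's pivot. Origin on the pivot axis at the console's top; its x axis points from the pivot along the strip, the direction the lever must point. It always lies counter-clockwise of the lever's start.
- purge_dial (a joint): Angle of the purge dial about its upright axis, rad: 0 = at rest, grows clockwise seen from above; detents (clicks) at 0.4, 0.8 and 1.2; the wanted third is 1.2; stop at 1.6. A spring drives it back to 0 from everywhere: 0.08 N m at rest, about 0.18 N m at the third, with +-0.05 N m of click on top.
- dial_pinch (a point): Middle of the black upright bar on the dial, to be pinched: on the dial's axis, 103 mm above the counter. Its x runs along the bar, z up. The bar is 46 mm long (x), 14 mm wide (y), 85 to 117 mm above the counter, over a round skirt 60 mm across. A white line on top marks the end (-x) that points at the ticks on the grey plate: white = rest, two yellow, red = third.
- mug: White mug, 76 mm across, 90 mm high, beside the console on its +y side; origin at the centre of its underside. Leave alone.
- soap: Red soap bottle, 62 mm across, 150 mm high, beside the console on its -y side; origin at the centre of its underside. Leave alone.
- cream: Low blue jar with a white lid, 66 mm across, 50 mm high, behind the console on its +x side; origin at the centre of its underside. Leave alone.

How it is judged:
On the way, in this order (a step that is already met when the one before it is completed fails the run):
1. the lever lies over the green flow mark, with the dial still at rest (angle between the x axis of lever_grip and the x axis of flow_mark, either way round below 0.12 rad and value of joint purge_dial below 0.2 rad), for 0.3 s.
2. the gripper holds the dial at its third click (value of joint purge_dial between 1.05 and 1.35 rad and contact force between the fingers and purge_dial above 1 N), for 0.4 s.
At the end, for the whole second after the job is handed in: The fingers hold the dial still (more than 1 N of contact) within 0.15 rad of its third detent (1.2 rad), the lever points within 0.12 rad of the green flow mark, and the mug, soap bottle and cream jar are within 30 mm of where they stood (all of step 2 and velocity of joint purge_dial between -0.1 and 0.1 rad/s and angle between the x axis of lever_grip and the x axis of flow_mark, either way round below 0.12 rad and distance of each of mug, soap, cream from where it was at the start of the episode below 0.03 m); the arm keeps its last pose, push and grip.
It fails at once if a bystander is shifted by more than 30 mm or tipped over (distance of any of mug, soap, cream from where it was at the start of the episode above 0.03 m or angle between any of mug, soap, cream's own z axis and vertical above 0.5 rad).
It also fails if it takes over 51 s, if anything falls off the work surface, if the arm or the gripper's body presses on something with over 40 N, if the wrist force passes 120 N, or if a joint passes its speed limit or range.

ROBOT

A 7-joint arm with a two-finger parallel gripper is mounted at the origin on the work surface. World frame = base frame: x ahead of the robot, y to its left, z up, the work surface at z = 0. Lengths are in m, angles in rad, forces in N, time in s.
With the tool pointing down it reaches from about 0.425 to 0.875 m from the base axis. Payload 4.7 kg.
Tool frame: the origin (TCP) lies midway between the tips of the shut fingers; the grasp point (between the pads) lies 19 mm behind it; z points along the fingers, y is the direction in which the jaws open and shut (so a half turn about z gives the same grasp; the last joint's range is limited). The gripper opens to 87 mm and grips with 3 to 60 N. Pads are 19 mm wide; open, the fingers measure 117 mm over their backs; the gripper's body (75 mm by 190 mm) begins 51 mm behind the grasp point.
Start: joints at [1.227, 0.321, -0.07, 1.45, 0.023, 1.371, -0.057], TCP at [0.228, -0.609, 0.223] pointing down, gripper open.
Joint ranges: [-2.86, 2.86], [-0.3, 2.09], [-1.38, 1.24], [0.06, 2.45], [-1.56, 4.7], [0.09, 2.05], [-2.69, 2.69]. Speed limits (rad/s): [2.57, 2.57, 3.14, 3.14, 3.14, 3.14, 3.14].

INTERFACE

Orientations are given as a rotation vector (axis times angle).
In Python, from bench import get_state, eyes, job gives the robot as it stands. The module is installed in compiled form; this text tells all that it offers.
- The arm moves only by the shell command python3 -m jog 'ROWS' [FORCE]. ROWS is JSON, a list that holds one entry, the list of rows, each a list of 5 numbers: the opening, from 0 (shut) to 1 (fully open), then the shift along the tool's x, y, z in units of 40 mm (1.0 is 40 mm), then the turn about the tool's z in units of 5 degrees (1.0 is 5 degrees). In form: [[[jaw, dx, dy, dz, turn], ...]]. A call has 1 to 10 rows; each row shifts and turns the commanded pose from where the row before left it, along the tool's axes as they then stand; what a row does not reach is not made up. A row lasts 1/8 s, in which the tool goes at most 62.5 mm and 10.7 degrees, less where a joint would pass 70% of its speed; a pose out of reach is approached as far as the arm can. A call is refused whole if a number of a shift passes 1 or a number of a turn 1, either way. A call with a gripper value outside its range is refused whole. The fingers move at their own pace and stop on an object; FORCE is the grip in N (left out, the last holds). Time passes only in rows, so rows that do not move let the fingers close. It gives the time, the measured TCP pose, the force and the opening at its end, in the units of the state.
- get_state(): the state, without advancing time (a new reading comes with each control period).
- eyes.get_image(name): name is "side" or "top"; returns (picture, depth): 420x560x3 uint8, red, green, blue; 420x560 float32, m along the optical axis (not along the pixel's ray), 0 where there is no reading.
- eyes.camera_params(name): a dict with "camera_matrix" (3x3 intrinsics, pixels), "pose" (4x4, takes a point from camera to world coordinates). Camera axes: x right, y down, z forward; pixel columns grow to the right and rows downward; lengths in m; the calibration is good to about 2 mm. A picture is of the moment at which its call begins. camera_params takes no time and is no camera call.
- job.close_job(): hands the job in, once; it reports no verdict.
The state is a dict: "time": time; "joint_positions": joint angles; "qd": joint speeds; "joint_torque": joint torques, N m; "position": TCP position; "tool_rot": TCP orientation; "ft_force": force on the tool from outside, world axes, zero at the start; "torque": the same for the moment, N m; "grip_width": opening from 0.0 (shut) to 1.0 (fully open).
Only numpy, scipy, OpenCV 4.12 (cv2) and the standard library are available. Lean on these libraries where they do the work, as an engineer would, in place of code of your own. Each camera call takes 0.05 s, during which the arm holds its last target. There are 200 camera calls.

## Working session

There is one attempt and no reset: what is moved stays moved. The work goes in short steps, Python scripts to look and compute and a shell command to move; the robot and the scene stay as the last step left them, time stands still between calls to the robot, and variables do not carry over. Pictures are saved under pics/ and viewed, about 8 in all and at most 12, crops included, and the job is handed in when it is done.

```bash
mkdir -p pics; cat > h.py <<'E'
import numpy as np, cv2
from bench import get_state, eyes, job
from scipy.spatial.transform import Rotation as R
def snap(n, f=None):
    im,d=eyes.get_image(n)
    np.savez(f'/tmp/{n}.npz',im=im,d=d)
    if f: cv2.imwrite(f'pics/{f}.png',im[:,:,::-1])
    return im,d
def ray(n,u,v,z):
    p=eyes.camera_params(n);K=p['camera_matrix'];T=np.array(p['pose'])
    r=T[:3,:3]@np.linalg.inv(K)@np.array([u,v,1.]);o=T[:3,3]
    return o+r*(z-o[2])/r[2]
def pts(n,d):
    p=eyes.camera_params(n);K=np.array(p['camera_matrix']);T=np.array(p['pose'])
    v,u=np.mgrid[:d.shape[0],:d.shape[1]]
    c=np.stack([(u-K[0,2])/K[0,0]*d,(v-K[1,2])/K[1,1]*d,d],-1)
    return c@T[:3,:3].T+T[:3,3]
E
python3 - <<'E'
from h import *
for n in('top','side'):
    snap(n,n+'1'); print(n,eyes.camera_params(n))
print(get_state())
E
```

```text
top {'camera_matrix': array([[500.11215693,   0.        , 282.41296566],
       [  0.        , 500.11215693, 215.47763257],
       [  0.        ,   0.        ,   1.        ]]), 'pose': array([[ 0.02679621, -0.98080241,  0.19315435,  0.36851378],
       [-0.99950168, -0.02951242, -0.01119831,  0.05601505],
       [ 0.01668378, -0.19275803, -0.98110448,  1.41542016],
       [ 0.        ,  0.        ,  0.        ,  1.        ]])}
side {'camera_matrix': array([[387.13451539,   0.        , 278.78517865],
       [  0.        , 387.13451539, 212.66308812],
       [  0.        ,   0.        ,   1.        ]]), 'pose': array([[ 0.84949302, -0.31282601,  0.42485467,  0.28116025],
       [-0.52736818, -0.47960171,  0.70133088, -0.54782003],
       [-0.01563352, -0.81983052, -0.57239279,  0.59321738],
       [ 0.        ,  0.        ,  0.        ,  1.        ]])}
{'time': 0.1, 'joint_positions': array([ 1.22711153,  0.32176667, -0.07012671,  1.45158856,  0.02257232,
        1.37080341, -0.05691765]), 'qd': array([ 0.00044501, -0.00174004, -0.0019447 , -0.00139153,  0.00064977,
       -0.00117045,  0.00017875]), 'joint_torque': array([ 1.54096761e-04, -4.92574382e+01, -4.05533239e-01, -3.13400567e+01,
       -6.40205084e-02,  3.94583435e-02,  7.42506336e-05]), 'position': array([ 0.22743729, -0.60835979,  0.2215418 ]), 'tool_rot': array([-3.08973243e+00, -5.58774650e-01,  5.81434856e-04]), 'ft_force': array([-0.05159533, -0.22265552,  0.15775478]), 'torque': array([-0.00592755, -0.03430426,  0.00945903]), 'grip_width': 1.000095630496041}
```

View pics/top1.png

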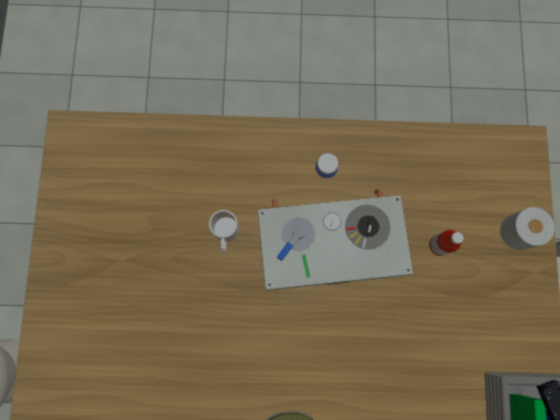

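View pics/side1.png

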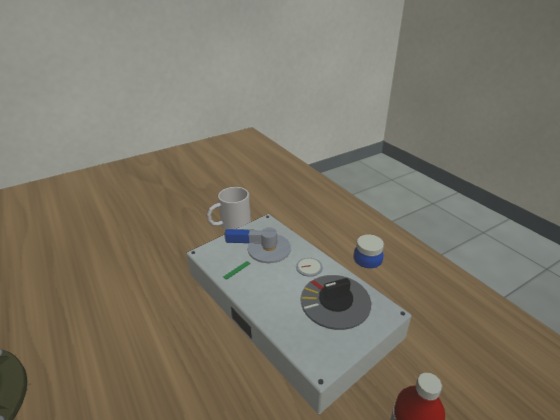

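The top view shows the lever valve at about (298,235), with its blue sleeve at (288,250) and the green strip at (306,266). The dial is at (368,227) with its ticks to the lower left; the mug is at (224,227), the soap at (450,242) and the cream at (327,165). The side view shows the same layout.

```bash
python3 - <<'E'
from h import *
Z=np.load('/tmp/top.npz');im=Z['im'];d=Z['d'];P=pts('top',d)
hsv=cv2.cvtColor(im,cv2.COLOR_RGB2HSV)
def reg(m,box):
    k=np.zeros(m.shape,bool);x0,y0,x1,y1=box;k[y0:y1,x0:x1]=1;return m&k
def axis(n,m,z):
    v,u=np.nonzero(m);Q=np.array([ray(n,a,b,z) for a,b in zip(u,v)])[:,:2]
    c=Q.mean(0);w=np.linalg.svd(Q-c)[2][0];t=(Q-c)@w;return c,np.degrees(np.arctan2(w[1],w[0])),np.ptp(t),len(u)
H,S,V=[hsv[...,i].astype(int) for i in range(3)]
B=(255,190,420,295)
print('green',axis('top',reg((H>45)&(H<80)&(S>100),B),.072))
bl=reg((H>105)&(H<130)&(S>120),B)
print('blue',axis('top',bl,.115),'z',np.percentile(P[bl][:,2],[10,50,90]))
blk=reg((V<50),(340,200,395,255)); print('black n',blk.sum())
# console from depth
con=(P[...,2]>.055)&(P[...,2]<.08)&(d>0); con=reg(con,(240,180,430,310))
q=P[con][:,:2].astype(np.float32)
print('console',cv2.minAreaRect(q),np.median(P[con][:,2]))
hi=reg((P[...,2]>.105)&(d>0),(340,195,400,260)); print('bar hi',axis('top',hi,.117), P[hi].mean(0))
hi=reg((P[...,2]>.08)&(d>0),(340,195,400,260)); print('dial c',P[hi].mean(0),cv2.minEnclosingCircle(P[hi][:,:2].astype(np.float32)))
for nm,(u0,v0,u1,v1) in dict(d=(335,200,400,260),l=(265,210,325,285)).items():pass
a=cv2.resize(im[200:260,335:400],None,fx=6,fy=6,interpolation=cv2.INTER_CUBIC)
b=cv2.resize(np.load('/tmp/side.npz')['im'][265:335,290:380],None,fx=4.5,fy=4.5,interpolation=cv2.INTER_CUBIC)
h=max(a.shape[0],b.shape[0]);o=np.zeros((h,a.shape[1]+b.shape[1],3),np.uint8);o[:a.shape[0],:a.shape[1]]=a;o[:b.shape[0],a.shape[1]:]=b
cv2.imwrite('pics/crop.png',o[:,:,::-1])
for nm,b,z in (('mug',(205,205,245,245),.09),('soap',(425,225,470,262),.15),('cream',(312,148,342,180),.05)):
    k=reg((P[...,2]>.03)&(d>0),b);print(nm,cv2.minEnclosingCircle(P[k][:,:2].astype(np.float32)),P[k][:,2].max())
E
```

```text
green (array([ 0.49730758, -0.02535678]), np.float64(-166.1203752486418), np.float64(0.05784785153066563), 59)
blue (array([0.53081126, 0.03307318]), np.float64(144.83026539330402), np.float64(0.047296156896453466), 103) z [0.11148848 0.11476451 0.11799627]
black n 254
console ((0.5675140023231506, -0.10228031873703003), (0.22215354442596436, 0.4007611870765686), 7.815074920654297) 0.07047527964224165
bar hi (array([ 0.60754435, -0.19079503]), np.float64(165.56634748282394), np.float64(0.04728357392569417), 96) [ 0.60780384 -0.19106828  0.11553354]
dial c [ 0.60577849 -0.19033768  0.0916081 ] ((0.608018696308136, -0.19221779704093933), 0.0606287457048893)
mug ((0.5945757627487183, 0.20109276473522186), 0.04595254361629486) 0.09805568844106394
soap ((0.5735995769500732, -0.40753763914108276), 0.03171762451529503) 0.15563585935513613
cream ((0.7949201464653015, -0.08380957692861557), 0.03042946755886078) 0.059324097216974625
```

View pics/crop.png

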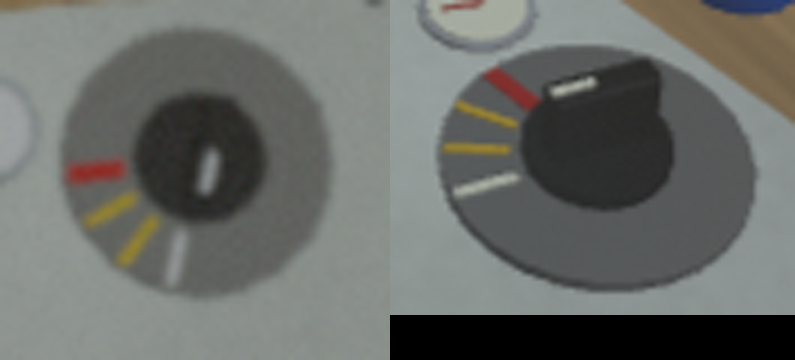

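Measured positions all match the sizes given:
- **Valve:** pivot at about (0.584, -0.004). The lever is at 144.8° and the mark at 193.9°, so it needs to turn 49° counter-clockwise.
- **Dial:** at about (0.609, -0.191), with the white-line end of its bar at 165.6°. The crop shows that end at the white tick and the red tick clockwise of it at about 97°.

I'll move above the lever first.

```bash
python3 -m jog '[[[1,0.85,-0.83,0,0],[1,0.85,-0.83,0,0],[1,0.85,-0.83,0,0],[1,0.85,-0.83,0,0],[1,0.85,-0.83,0,0],[1,0.85,-0.83,0,0],[1,0.85,-0.83,0,0],[1,0.85,-0.83,0,0],[1,0.85,-0.83,0,0],[1,0.85,-0.83,0,0]]]' 12
python3 -m jog '[[[1,0.83,-0.83,0,0],[1,0.83,-0.83,0,0],[1,0.83,-0.83,0,0],[1,0.83,-0.83,0,0],[1,0.83,-0.83,0,0],[1,0,0,0,-1],[1,0,0,0,-1],[1,0,0,0,-1],[1,0,0,0,-1],[1,0,0,0,-1]]]'
python3 -m jog '[[[1,0,0,0,-1],[1,0,0,0,-1],[1,0,0,0,-1],[1,0,0,0,-1],[1,0,0,0,-1],[1,0,0,0,-1],[1,0,0,0,-1],[1,0,0,0,-1],[1,0,0,0,-1],[1,0,0,0,-1]]]'
python3 -m jog '[[[1,0,0,0,-1],[1,0,0,0,-1],[1,0,0,0,-1],[1,0,0,0,-1],[1,0,0,0,-1],[1,0,0,0,-1],[1,0,0,0,-1],[1,0,0,0,-1],[1,0,0,0,-1],[1,0,0,0,-0.9]]]'
cat >> h.py <<'E'
def to(x,y,z,yaw):
    s=get_state();M=R.from_rotvec(s['tool_rot']).as_matrix()
    a=np.degrees(np.arctan2(M[1,0],M[0,0]));d=M.T@(np.array([x,y,z])-s['position'])/.04
    print('t',round(s['time'],2),'pos',s['position'].round(4),'yaw',a.round(1),'tilt',M[2].round(3),'shift',d.round(2),'turn',round(((a-yaw+180)%360-180)/5,2),'F',s['ft_force'].round(1),'w',round(s['grip_width'],3),'q7',s['joint_positions'][6].round(2))
E
python3 -c "from h import *; to(.527,.036,.085,144.8)"
```

```text
time: 1.35
position: [0.43, -0.1773, 0.2223]
tool_rot: [3.091, 0.559, -0.001]
ft_force: [1.0, -0.1, -0.8]
grip_width: 0.999
time: 2.6
position: [0.5268, 0.0347, 0.2221]
tool_rot: [-2.895, -1.219, 0.001]
ft_force: [0.3, -0.4, 0.1]
grip_width: 0.997
time: 3.85
position: [0.5268, 0.0347, 0.2221]
tool_rot: [-2.109, -2.328, 0.001]
ft_force: [-0.5, 0.2, 0.2]
grip_width: 1.0
time: 5.1
position: [0.5268, 0.0347, 0.2221]
tool_rot: [-0.941, -2.997, 0.001]
ft_force: [0.6, 0.2, 0.8]
grip_width: 0.998
t 5.1 pos [0.5268 0.0347 0.2221] yaw 145.2 tilt [ 0.001 -0.001 -1.   ] shift [0.01 0.03 3.43] turn 0.07 F [0.6 0.2 0.8] w 0.998 q7 0.77
```

```bash
python3 -m jog '[[[0.6,0,0,0.85,0],[0.6,0,0,0.85,0],[0.6,0,0,0.85,0],[0.6,0,0.03,0.85,0.07],[0.6,0,0,0,0],[0,0,0,0,0],[0,0,0,0,0],[0,0,0,0,0],[0,0,0,0,0],[0,0,0,0,0]]]' 12
python3 - <<'E'
from h import *
to(.527,.036,.085,144.8)
snap('side','side2')
E
```

```text
time: 6.35
position: [0.5281, 0.0357, 0.087]
tool_rot: [0.953, 2.993, -0.0]
ft_force: [-1.2, 0.9, 2.2]
grip_width: 0.207
t 6.35 pos [0.5281 0.0357 0.087 ] yaw 144.7 tilt [-0.001  0.    -1.   ] shift [ 0.03 -0.01  0.05] turn -0.03 F [-1.2  0.9  2.2] w 0.207 q7 0.65
```

View pics/side2.png

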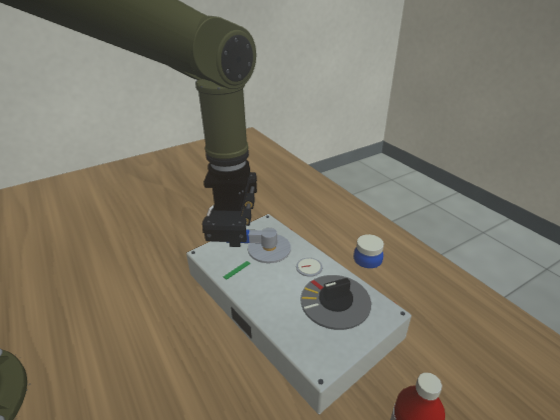

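The side view shows the fingers on the sleeve at about (245,236), and the width of 18 mm matches the sleeve. Now the swing.

```bash
python3 -m jog '[[[0,-0.007,-0.15,0,-1],[0,-0.007,-0.15,0,-1],[0,-0.007,-0.15,0,-1],[0,-0.007,-0.15,0,-1],[0,-0.007,-0.15,0,-1],[0,-0.007,-0.15,0,-1],[0,-0.007,-0.15,0,-1],[0,-0.007,-0.15,0,-1],[0,-0.007,-0.15,0,-1],[0,-0.006,-0.13,0,-0.85]]]'
python3 -m jog '[[[0,0,0,0,0],[0,0,0,0,0]]]'
python3 -c "from h import *; to(.516,-.021,.087,193.9)"
```

```text
time: 7.65
position: [0.5176, -0.0204, 0.0869]
tool_rot: [-0.384, 3.118, 0.001]
ft_force: [-1.0, 0.8, 3.7]
grip_width: 0.206
time: 7.9
position: [0.5177, -0.0205, 0.0869]
tool_rot: [-0.379, 3.118, -0.0]
ft_force: [-0.7, 0.1, 4.8]
grip_width: 0.205
t 7.9 pos [ 0.5177 -0.0205  0.0869] yaw -166.1 tilt [-0.001 -0.    -1.   ] shift [ 0.04 -0.   -0.  ] turn -0.01 F [-0.7  0.1  4.8] w 0.205 q7 1.59
```

```bash
python3 -m jog '[[[0.6,0,0,0,0],[0.6,0,0,0,0],[0.6,0,0,0,0],[0.6,0,0,-0.75,0],[0.6,0,0,-0.75,0],[0.6,0,0,-0.75,0],[0.6,-0.29,-0.9,0,0],[0.6,-0.29,-0.9,0,0],[0.6,-0.29,-0.9,0,0],[0.6,-0.29,-0.9,0,0]]]'
python3 -m jog '[[[0.6,0,-0.9,0,0],[0.6,0,-0.18,0,0],[0.6,0,0,0,0.95],[0.6,0,0,0,0.95],[0.6,0,0,0,0.95],[0.6,0,0,0,0.95],[0.6,0,0,0,0.95],[0.6,0,0,0,0.95]]]'
python3 - <<'E'
from h import *
to(.608,-.191,.092,165.6)
im,d=snap('top','top2')
hsv=cv2.cvtColor(im,cv2.COLOR_RGB2HSV);H,S,V=[hsv[...,i].astype(int) for i in range(3)]
for n,lo,hi,z in(('blue',105,130,.115),('green',45,80,.072)):
    m=(H>lo)&(H<hi)&(S>100);k=np.zeros_like(m);k[210:290,262:335]=1;v,u=np.nonzero(m&k)
    if len(u):
        Q=np.array([ray('top',a,b,z) for a,b in zip(u,v)])[:,:2];w=np.linalg.svd(Q-Q.mean(0))[2][0]
        print(n,Q.mean(0),np.degrees(np.arctan2(w[1],w[0])),len(u))
        c=Q.mean(0)-[.584,-.004];print(np.degrees(np.arctan2(c[1],c[0]))%360)
cv2.imwrite('pics/top2c.png',cv2.resize(im[180:300,200:480],None,fx=2.8,fy=2.8)[:,:,::-1])
snap('side')
E
```

```text
time: 9.15
position: [0.5975, -0.1506, 0.1762]
tool_rot: [0.379, -3.118, 0.0]
ft_force: [0.3, 0.8, 1.8]
grip_width: 0.597
time: 10.15
position: [0.6072, -0.1898, 0.1765]
tool_rot: [-0.401, -3.115, -0.001]
ft_force: [0.1, -0.0, -0.1]
grip_width: 0.603
t 10.15 pos [ 0.6072 -0.1898  0.1765] yaw 165.3 tilt [ 0.  0. -1.] shift [-0.03 -0.02  2.11] turn -0.06 F [ 0.1 -0.  -0.1] w 0.603 q7 1.36
blue [ 0.52113006 -0.01903416] -165.94412282904196 114
193.4486533159233
green [ 0.4839084 -0.0285721] -166.4347182977636 30
193.7931126890284
```

View pics/top2c.png

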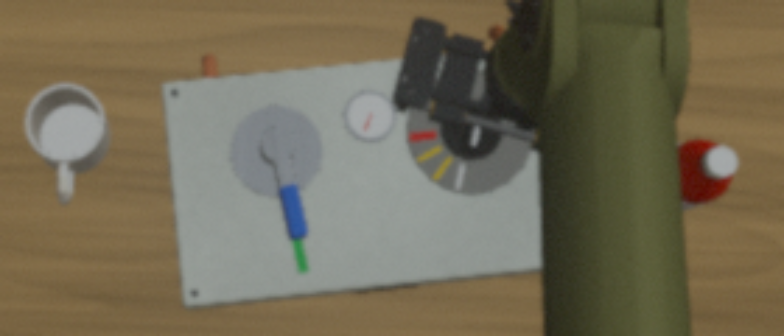

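The lever (crop pixel 293,212) lies in line with the green strip (301,255), within 0.5°, and the dial is still at rest. Next I'll descend and pinch the bar.

```bash
python3 -m jog '[[[0.6,0,0,0.7,0],[0.6,-0.02,-0.02,0.7,0],[0.6,0,0,0.7,0],[0.6,0,0,0,0],[0,0,0,0,0],[0,0,0,0,0],[0,0,0,0,0],[0,0,0,0,0],[0,0,0,0,0],[0,0,0,0,0]]]' 45
python3 -c "from h import *; to(.608,-.191,.092,165.6)"
```

```text
time: 11.5
position: [0.6083, -0.1918, 0.0929]
tool_rot: [0.398, 3.116, 0.0]
ft_force: [-0.5, 0.0, 1.8]
grip_width: 0.159
t 11.5 pos [ 0.6083 -0.1918  0.0929] yaw 165.4 tilt [-0.  0. -1.] shift [0.01 0.02 0.02] turn -0.03 F [-0.5  0.   1.8] w 0.159 q7 1.33
```

The width of 14 mm matches the bar. Turning to 96.8°:

```bash
python3 -m jog '[[[0,0,0,0,1],[0,0,0,0,1],[0,0,0,0,1],[0,0,0,0,1],[0,0,0,0,1],[0,0,0,0,1],[0,0,0,0,1],[0,0,0,0,1],[0,0,0,0,1],[0,0,0,0,1]]]'
python3 -m jog '[[[0,0,0,0,1],[0,0,0,0,1],[0,0,0,0,1],[0,0,0,0,0.7],[0,0,0,0,0],[0,0,0,0,0],[0,0,0,0,0],[0,0,0,0,0]]]'
python3 - <<'E'
from h import *
to(.608,-.191,.092,96.8);print(get_state()['torque'])
im,d=snap('side')
im2,_=snap('top')
b=cv2.resize(im[215:335,220:380],None,fx=4.5,fy=4.5,interpolation=cv2.INTER_CUBIC)
cv2.imwrite('pics/side3.png',b[:,:,::-1])
cv2.imwrite('pics/top3.png',cv2.resize(im2[180:300,200:480],None,fx=2.8,fy=2.8)[:,:,::-1])
E
```

```text
time: 12.75
position: [0.6089, -0.191, 0.0929]
tool_rot: [1.68, 2.654, 0.003]
ft_force: [1.7, 2.2, 1.3]
grip_width: 0.161
time: 13.75
position: [0.6092, -0.191, 0.0929]
tool_rot: [2.081, 2.352, 0.004]
ft_force: [4.0, 3.6, -0.3]
grip_width: 0.157
t 13.75 pos [ 0.6092 -0.191   0.0929] yaw 97.0 tilt [ 0.001  0.003 -1.   ] shift [ 0.   -0.03  0.02] turn 0.04 F [ 4.   3.6 -0.3] w 0.157 q7 0.22
[ 0.75785552 -1.09463724  0.16804525]
```

View pics/side3.png

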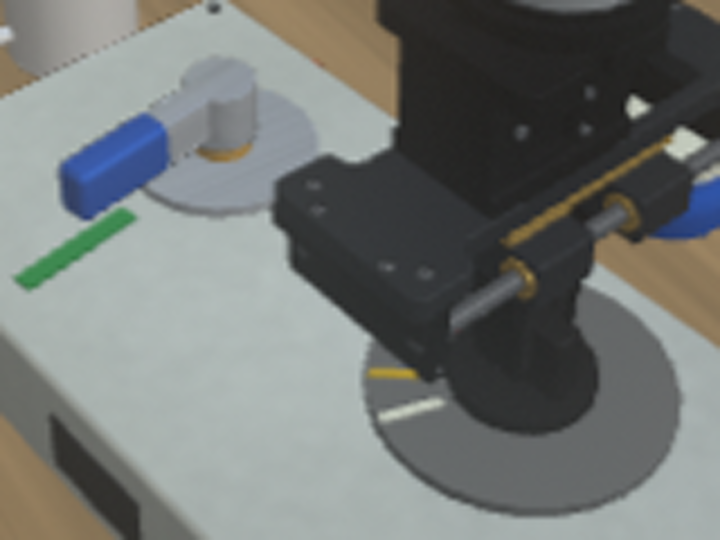

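View pics/top3.png

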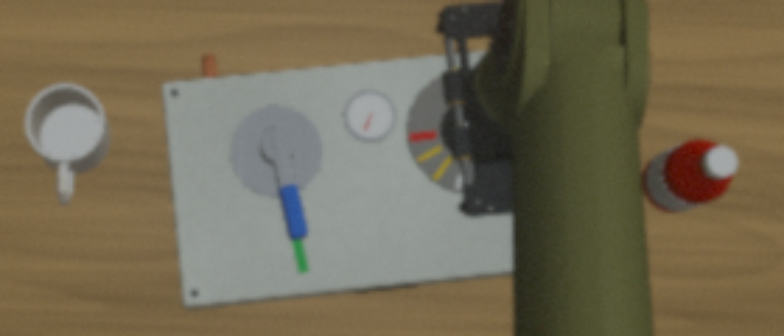

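The grip yaw has turned 68.4° (1.19 rad). The pad width stayed at 14 mm, so the bar lies flat and has not slipped, and the wrist moment of 0.17 N m matches the spring. The top view shows the fingers in line with the red tick (423,136), with the lever still on the strip and the mug and soap in place.

```bash
python3 -c "
from h import *
to(.608,-.191,.092,96.8); print(job.close_job())"
```

```text
t 13.85 pos [ 0.6092 -0.191   0.0929] yaw 97.0 tilt [ 0.001  0.002 -1.   ] shift [ 0.   -0.03  0.02] turn 0.04 F [3.8 3.4 0.6] w 0.163 q7 0.22
the job is handed in; nothing more can be done
None
```

The lever is on the green flow mark and the gripper is holding the purge dial at its third click. I handed the job in at 13.9 s; it reports no verdict.

- **Lever:** I pinched the blue sleeve and swung it 49° counter-clockwise. The camera check afterwards put it within about 0.5° of the mark.
- **Dial:** I gripped the bar with 45 N and turned it 68.4° clockwise, about 1.19 rad against the wanted 1.2. The wrist moment was about 0.17 N m, which fits the spring at the third click. The jaws stayed at the bar's 14 mm width, so there was no sign of slip.
- **Dial angle not seen directly:** the gripper and arm hid the white line on the bar, so the angle comes from the gripper's turn, not from the camera.
- **Bystanders:** the mug and soap bottle looked unmoved. The cream jar was hidden or outside the last crops, so I didn't check it at the end, but the arm never came near it.

No check failed or disagreed.

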